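# Close down the soldering bench

## Task

Close down the soldering bench: first switch off the soldering station at its power rocker, then push the hot preheating plate along the bench by its sides to the middle of the white tile to cool, without lifting or tipping it or touching the hot disc. Stack all the closed grey parts cases there are in one square column in the middle of the returns tray, long sides along the tray's long side, lids up, never a larger case on a smaller one, and leave the solder reel and the wire spool standing where they are.

Things in the scene. Friction and masses are not known exactly. Their poses are not given: they have to be found in the camera images.
- power_rocker (a joint): Angle of the soldering station's power rocker (rad): 0 = on (end nearest the robot stands up), 0.56 = off (that end fully down). It stays where it is left; about 3 N down on the raised end tips it.
- rocker_near_end (a point): The place to press: top of the rocker's raised end while on, about 13 mm from the rocker's hinge on the side facing the robot; it goes down 7 mm when switched off. The rocker is a red paddle 40 x 24 mm (24 across the station) with a white bar and ring, in a grey bezel on the right half (seen from the robot) of the station's flat front deck, whose top is 56 mm above the bench. Behind it the station's case rises to 104 mm, its front face 45 mm beyond the rocker's hinge.
- station: The blue soldering station, 170 deep x 120 wide, fixed. Origin under its centre, its own x axis points away from the robot, y to its left; a dial (not used) lies beside the rocker.
- hot_plate: Round preheating plate, loose on the bench, 0.5 to 0.8 kg: grey drum 104 mm in diameter and 30 mm high, above it the hot disc. Too wide to grip. Origin at the centre of its underside, z up.
- hot_disc: The bare aluminium heating disc on top of the hot plate, 84 mm in diameter, underside 38 and top 44 mm above the bench. Still hot: not to be touched. Origin at the centre of its underside.
- tile_centre (a point): Centre of the white heat-proof tile, 150 mm square with a steel edge, let into the bench almost flush (nothing to catch on).
- tray_floor (a point): Centre of the floor of the returns tray (aluminium rim, grey lining), 3 mm above the bench. x axis along the tray's long side. The floor is 140 x 94 mm inside, 148 x 102 over the rim, which stands 9 mm above the bench; fixed.
- case_large_a: A large closed grey parts case, 110 x 64 x 34 mm high, flat lid with a blank label; origin at the centre of its underside, x along its 110 mm side, z up; 0.07 to 0.31 kg. May be absent.
- case_large_b: A large closed grey parts case, 110 x 64 x 34 mm high, flat lid with a blank label; origin at the centre of its underside, x along its 110 mm side, z up; 0.07 to 0.31 kg. May be absent.
- case_medium_a: A medium closed grey parts case, 94 x 56 x 30 mm high, flat lid with a blank label; origin at the centre of its underside, x along its 94 mm side, z up; 0.07 to 0.31 kg. May be absent.
- case_medium_b: A medium closed grey parts case, 94 x 56 x 30 mm high, flat lid with a blank label; origin at the centre of its underside, x along its 94 mm side, z up; 0.07 to 0.31 kg. May be absent.
- case_small_a: A small closed grey parts case, 78 x 48 x 26 mm high, flat lid with a blank label; origin at the centre of its underside, x along its 78 mm side, z up; 0.07 to 0.31 kg. May be absent.
- case_small_b: A small closed grey parts case, 78 x 48 x 26 mm high, flat lid with a blank label; origin at the centre of its underside, x along its 78 mm side, z up; 0.07 to 0.31 kg. May be absent.
- solder_reel: White solder reel, 42 mm in diameter, 42 high. Not part of the job: leave it where it is. Origin on its underside.
- wire_spool: Black wire spool, 42 mm in diameter, 30 high. Not part of the job: leave it where it is. Origin on its underside.
Not all that is in view belongs to the job. Leave any blue look-alike of the hot_plate alone. Of the things shaped like the station, the blue one is meant.

How it is judged:
By the outcome, as a careful person would: the job done as asked, in the order asked, and still so for the second after the job is handed in, with the robot touching nothing.
Of case_large_a, case_large_b, case_medium_a, case_medium_b, case_small_a, case_small_b only 4 to 6 are there at a start; the rules pass over those that are not, and their reading is None.
At some moment in a run one of hot_plate may be knocked a few centimetres aside while the robot is not near it.
Once in a run the grip may slacken for a moment while it holds something.
It also fails if it takes over 210 s, if anything falls off the work surface, if the arm or the gripper's body presses on something with over 40 N, if the wrist force passes 120 N, or if a joint passes its speed limit or range.

## Robot

A 6-joint arm with a two-finger parallel gripper is mounted at the origin on the work surface. World frame = base frame: x ahead of the robot, y to its left, z up, the work surface at z = 0. Lengths are in mm, angles in rad, forces in N, time in s.
With the tool pointing down it reaches from about 325 to 875 mm from the base axis. Payload 4.4 kg.
Tool frame: the origin (TCP) lies on the centre line of the jaws, within the pads' length; the fingertips stand ahead of it and the grasp point (between the pads) lies 6 mm ahead of it (ctrl.tcp_to_tips is the z of the fingertips in the tool frame, in mm); z points along the fingers, y is the direction in which the jaws open and shut (so a half turn about z gives the same grasp; the last joint's range is limited). The gripper opens to 85 mm and grips with 20 to 120 N. Pads are 22 mm wide; open, the fingers measure 114 mm over their backs; the gripper's body (76 mm by 85 mm) begins 54 mm behind the grasp point. The pads swing forward as they close: fully open they stand 13 mm farther back than shut.
Start: joints at [-1.367, 0.207, 1.542, -0, 1.393, -0.15], TCP at [199.744, -539.194, 256.282] pointing down, gripper open.
Joint ranges: [-2.73, 2.73], [-0.86, 2.22], [0.23, 2.46], [-1.11, 4.25], [0.08, 2.63], [-2.82, 2.82]. Speed limits (rad/s): [2.79, 2.79, 3.14, 3.14, 3.14, 3.14].

## Interface

Orientations are given as a 3x3 rotation matrix whose columns are the frame's x, y, z axes.
In Python, from plant import ctrl, sensors, optics gives the robot as it stands. Calls block until the motion is done:
- ctrl.move_ptp(position, orientation): joint-space move of the TCP to a pose.
- ctrl.move_l(position, rot=None, vel=150, threshold=None): straight line of the TCP; rot=None keeps the orientation; vel is the mean speed in mm/s. With threshold (N) it stops when the force on the tool has changed by that much, and returns True; else False.
- ctrl.set_joints(angles): joint-space move.
- ctrl.gripper_to(opening, force=None): finger opening in mm; force is the grip in N (None keeps the last); returns when the fingers have stopped.
- ctrl.hold(seconds).
- ctrl.solve_ik(position, orientation): joint angles nearest the present ones, or None.
- sensors.read_state(): the state.
- optics.grab_frame(name): name is "scene" or "top"; returns (picture, depth): 480x640x3 uint8, red, green, blue; 480x640 float32, mm along the optical axis (not along the pixel's ray), 0 where there is no reading.
- optics.camera_params(name): a dict with "mtx" (3x3 intrinsics, pixels), "k1" (the pictures are not rectified: a ray, as slopes to the right and down, at radius r is drawn at 1 + k1 r^2 times it, then the intrinsics apply), "R" (3x3) and "t" (3): a world point X has camera coordinates R X + t. Camera axes: x right, y down, z forward; pixel columns grow to the right and rows downward; lengths in mm; the calibration is good to about 2 mm. A picture is of the moment at which its call begins. camera_params takes no time and is no camera call.
A pose or a line that the arm cannot do raises ctrl.MotionError and nothing moves.
- ctrl.finish_job(): hands the job in, once; it reports no verdict.
The state is a dict: "t": time; "q": joint angles; "qvel": joint speeds; "tau": joint torques, N m; "eef_pos": TCP position; "eef_rot": TCP orientation; "force": force on the tool from outside, world axes, zero at the start; "wrist_torque": the same for the moment, N m; "grip_width": finger opening in mm.
Only numpy, scipy, OpenCV 4.12 (cv2) and the standard library are available. Lean on these libraries where they do the work, as an engineer would, in place of code of your own. Each camera call takes 0.05 s, during which the arm holds its last target. There are 200 camera calls.

## Working session

There is one attempt and no reset: what is moved stays moved. The work goes in short steps, each a Python script; the robot and the scene stay as the last script left them, time stands still between calls to the robot, and variables do not carry over. Pictures are saved under pics/ and viewed, about 12 in all and at most 16, crops included, and the job is handed in when it is done.

```bash
ls; mkdir -p pics; python3 - <<'E'
from plant import ctrl,sensors,optics
import cv2,numpy as np
for n in("scene","top"):
    im,d=optics.grab_frame(n); cv2.imwrite(f"pics/{n}0.png",im[:,:,::-1]); np.save(f"pics/{n}0_d.npy",d); np.save(f"pics/{n}0.npy",im)
    p=optics.camera_params(n); print(n,p, (d>0).mean())
print(ctrl.tcp_to_tips, sensors.read_state()['t'])
E
```

```text
pics
scene {'mtx': array([[433.96665266,   0.        , 320.70520634],
       [  0.        , 433.96665266, 240.95043449],
       [  0.        ,   0.        ,   1.        ]]), 'k1': 0.0003888677397344171, 'R': array([[ 0.89438522,  0.44723757,  0.00732367],
       [ 0.36538771, -0.72106188, -0.58869481],
       [-0.25800562,  0.52919592, -0.8083222 ]]), 't': array([-384.48819185,  -88.95515064, 1202.35831537])} 0.9959049479166666
top {'mtx': array([[593.65399139,   0.        , 319.21857827],
       [  0.        , 593.65399139, 239.33727754],
       [  0.        ,   0.        ,   1.        ]]), 'k1': -0.0014153851228372184, 'R': array([[-0.01242965, -0.99984183, -0.01272054],
       [-0.99834971,  0.01312239, -0.05590754],
       [ 0.05606562,  0.01200464, -0.99835491]]), 't': array([  49.38017223,  413.11635432, 1659.19958474])} 0.9961165364583333
25.0 0.1
```

View pics/top0.png

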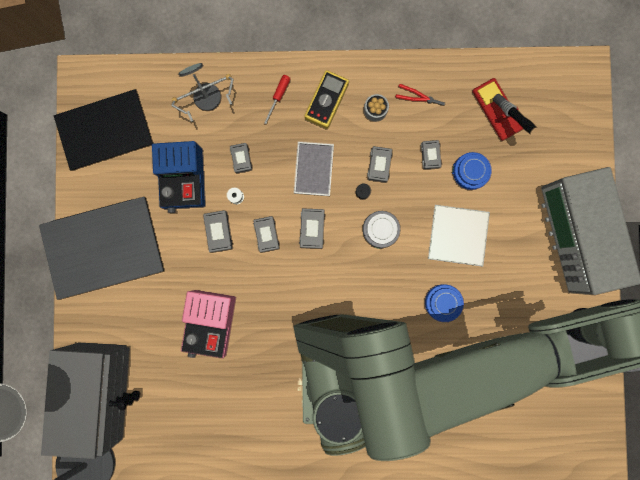

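View pics/scene0.png

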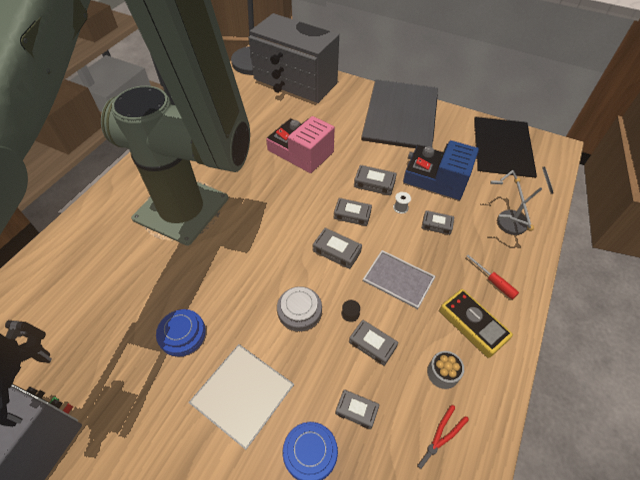

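The top view shows these candidates:
- **Cases:** six grey ones at px (217,231), (265,234), (312,228), (380,164), (431,154) and (240,158).
- **Plates:** the grey hot plate with its bare disc is at (381,230). The blue look-alikes at (472,170) and (445,302) are not it.
- **Stations:** the blue one at (180,175) is meant, with its rocker at (188,190). The pink one at (208,325) is not.
- **Other targets:** tile at (459,236), tray at (314,168), reel at (235,195), spool at (363,191).

Next I measure them.

```bash
cat > h.py <<'E'
import numpy as np,cv2
from plant import ctrl,sensors,optics
def ray(cam,uv):
    p=optics.camera_params(cam); uv=np.asarray(uv,float).reshape(-1,2)
    s=cv2.undistortPoints(uv.reshape(-1,1,2),p['mtx'],np.array([p['k1'],0,0,0.])).reshape(-1,2)
    R,t=p['R'],p['t']
    return -R.T@t,np.c_[s,np.ones(len(s))]@R      # directions scaled to depth 1
def plane(cam,uv,z):
    c,d=ray(cam,uv); return c+d*((z-c[2])/d[:,2])[:,None]
def project(cam,X):
    p=optics.camera_params(cam); X=np.asarray(X,float).reshape(-1,3)
    return cv2.projectPoints(X,cv2.Rodrigues(p['R'])[0],p['t'],p['mtx'],np.array([p['k1'],0,0,0.]))[0].reshape(-1,2)
def cloud(cam,d):
    v,u=np.mgrid[:480,:640]; c,r=ray(cam,np.c_[u.ravel(),v.ravel()])
    return (c+r*d.ravel()[:,None]).reshape(480,640,3)
def rect_on(cam,mask,z):
    c=max(cv2.findContours(mask.astype(np.uint8),0,1)[0],key=cv2.contourArea)
    P=plane(cam,c.reshape(-1,2),z)[:,:2].astype(np.float32)
    (cx,cy),(w,h),a=cv2.minAreaRect(P)
    if w<h: w,h,a=h,w,a+90
    return cx,cy,w,h,(a+90)%180-90,P
def blob(mask,uv):
    n,l=cv2.connectedComponents(mask.astype(np.uint8)); return l==l[uv[1],uv[0]]
E
python3 - <<'E'
from h import *
im=np.load('pics/top0.npy');d=np.load('pics/top0_d.npy');W=cloud('top',d);H=W[...,2]
hs=cv2.cvtColor(im,cv2.COLOR_RGB2HSV)
print('bench z',np.median(H[260:290,300:340]),H[260:290,300:340].std())
px=[(217,231),(265,234),(312,228),(380,164),(431,154),(240,158)]
for u,v in px:
    m=blob((H>12)&(H<60),(u,v)); ht=np.median(H[v-6:v+7,u-4:u+5])
    r=rect_on('top',m,ht); print((u,v),'ht %.1f'%ht,np.round(r[:5],1),m.sum(), 'px/mm 2.6 pad')
for n,(u,v),z in [('plate',(381,230),30),('disc',(381,230),44),('reel',(235,195),42),('spool',(363,191),30)]:
    m=blob((H>(12 if n!='disc' else 36)),(u,v)); r=rect_on('top',m,z); (c,rad)=cv2.minEnclosingCircle(r[5]); print(n,np.round(r[:4],1),np.round(c,1),round(rad,1),np.round(H[v-3:v+4,u-3:u+4].mean(),1))
m=blob((hs[...,1]<40)&(hs[...,2]>190),(459,236)); print('tile',np.round(rect_on('top',m,0)[:5],1))
m=blob((hs[...,1]<60),(314,168)); print('tray',np.round(rect_on('top',m,9)[:5],1),m.sum())
m=blob((hs[...,1]>90)&(hs[...,0]>100)&(hs[...,0]<130),(178,155)); print('station',np.round(rect_on('top',m,80)[:5],1))
red=((hs[...,0]<8)|(hs[...,0]>172))&(hs[...,1]>120);m=red.copy();m[:,:175]=0;m[:,205:]=0;m[:175]=0;m[205:]=0
print('rocker',np.round(rect_on('top',m,62)[:5],1),m.sum(), H[m].min(),H[m].max())
for n,(u,v) in[('deckL',(167,204)),('case top',(178,165))]: print(n,H[v-1:v+2,u-1:u+2].mean())
im2=np.load('pics/scene0.npy');hs2=cv2.cvtColor(im2,cv2.COLOR_RGB2HSV)
red=((hs2[...,0]<8)|(hs2[...,0]>172))&(hs2[...,1]>120);m=red.copy();m[:,:405]=0;m[:,440:]=0;m[:145]=0;m[180:]=0
print('rocker scene',np.round(rect_on('scene',m,62)[:5],1),m.sum())
a=cv2.resize(im[135:275,140:300],None,fx=4,fy=4,interpolation=2)
b=cv2.resize(im2[130:230,350:490],None,fx=4,fy=4,interpolation=2)
cv2.imwrite('pics/crop1.png',a[:560,:,::-1]);cv2.imwrite('pics/crop2.png',b[...,::-1])
E
```

```text
bench z -1.0864391027715783 68.69549715552158
(217, 231) ht 33.4 [439.3 325.9 110.9  69.1   8.7] 953 px/mm 2.6 pad
(265, 234) ht 28.8 [429.9 191.4  94.6  60.3  10.4] 697 px/mm 2.6 pad
(312, 228) ht 34.1 [444.   63.5 110.6  64.8  -2.9] 920 px/mm 2.6 pad
(380, 164) ht 29.0 [ 622.1 -128.5   96.    60.5   -9.1] 695 px/mm 2.6 pad
(431, 154) ht 25.1 [ 647.9 -273.8   79.7   53.1    4.1] 507 px/mm 2.6 pad
(240, 158) ht 26.1 [646.4 261.8  80.4  52.5  10.6] 496 px/mm 2.6 pad
plate [ 437.9 -129.8  103.2  102.9] [ 439.8 -127.4] 54.0 43.3
disc [ 437.6 -129.2   84.2   81.8] [ 438.4 -128. ] 44.4 43.3
reel [538.6 277.8  41.7  41.3] [538.8 276.7] 22.6 40.8
spool [549.2 -80.2  39.4  39.1] [548.  -81.5] 20.9 63.1
tile [ 421.3 -350.1  153.   152.5   81.5]
tray [615.9  58.2 148.9 102.7  -5.1] 1884
station [592.2 427.2 181.2 138.    2.6]
rocker [550.3 406.7  36.   24.9  -0.8] 121 53.56074339473912 1680.1945196775064
deckL 55.46603522566506
case top 105.44555807427203
rocker scene [548.  410.6  46.7  30.1 -11.2] 107
```

View pics/crop1.png

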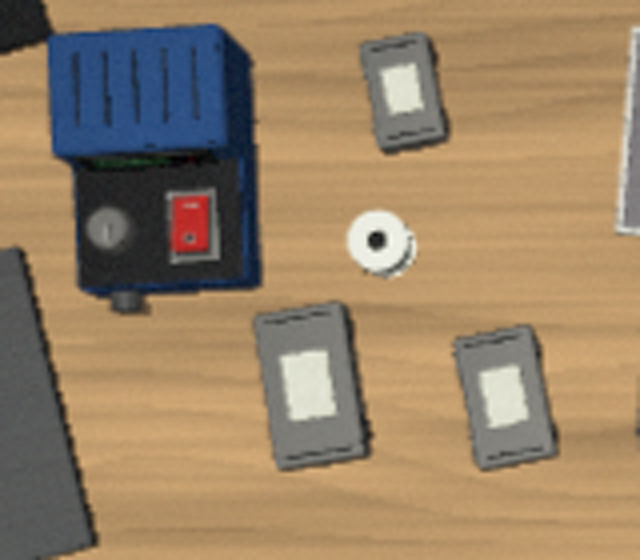

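The crop confirms the blue station, with the red rocker at about crop (190,225). It shows two of the larger cases, one small case and the white reel. All six cases are present: two large, two medium and two small. Next I refine the measurements and check the arm's reach.

```bash
cat >> h.py <<'E'
def Rz(deg):  # tool down, tool x axis at 'deg' in world
    a=np.radians(deg);c,s=np.cos(a),np.sin(a)
    return np.array([[c,s,0],[s,-c,0],[0,0,-1.]])
E
python3 - <<'E'
from h import *
im=np.load('pics/top0.npy');d=np.load('pics/top0_d.npy');W=cloud('top',d);H=W[...,2]
m=blob((H>95)&(H<115),(178,158)); print('case top',np.round(rect_on('top',m,104)[:5],1))
for cam in('top','scene'):
    im=np.load(f'pics/{cam}0.npy').astype(int); box={'top':(175,175,205,205),'scene':(405,145,440,180)}[cam]
    m=(im[...,0]>110)&(im[...,1]<80)&(im[...,2]<80); k=np.zeros_like(m);k[box[1]:box[3],box[0]:box[2]]=1;m&=k
    v,u=np.nonzero(m); print(cam,m.sum(),u.mean(),v.mean(),u.min(),u.max(),v.min(),v.max())
c1,r1=ray('top',[187.9,190.5])
im=np.load('pics/top0.npy')
for u,v,h in [(217,231,34),(265,234,30),(312,228,34),(380,164,30),(431,154,26),(240,158,26)]:
    m=blob((H>h-7)&(H<60),(u,v)); print(np.round(rect_on('top',m,h)[:5],1))
for P in [(538,407,100),(440,-90,60),(645,-275,40),(645,262,40),(440,326,40)]:
  for a in (0,180,90,-90):
    q=ctrl.solve_ik(P,Rz(a)); print(P,a,None if q is None else np.round(q,2))
print(sensors.read_state()['eef_rot'].round(2))
E
```

```text
case top [631.5 429.9 120.6  90.7 -87.3]
top 115 186.97391304347826 190.48695652173913 183 191 184 197
scene 91 422.94505494505495 162.9010989010989 416 430 157 169
[439.9 326.5 109.5  67.3   8.7]
[430.1 191.4  93.9  57.5  10.8]
[444.1  63.1 109.9  64.5  -3.6]
[ 622.7 -129.7   94.    58.1   -9.1]
[ 648.7 -275.4   79.4   50.5   -0.8]
[647.4 262.5  78.7  51.    9.7]
(538, 407, 100) 0 [ 0.52  0.56  1.4  -0.    1.18  2.09]
(538, 407, 100) 180 [ 0.52  0.56  1.4  -0.    1.18 -1.05]
(538, 407, 100) 90 [ 0.52  0.56  1.4  -0.    1.18  0.52]
(538, 407, 100) -90 [ 0.52  0.56  1.4  -0.    1.18 -2.62]
(440, -90, 60) 0 [-0.39  0.22  2.   -0.    0.92  1.18]
(440, -90, 60) 180 [-0.39  0.22  2.   -0.    0.92 -1.97]
(440, -90, 60) 90 [-0.39  0.22  2.   -0.    0.92 -0.39]
(440, -90, 60) -90 [-0.39  0.22  2.   -0.    0.92  2.75]
(645, -275, 40) 0 [-0.53  0.69  1.34 -0.    1.12  1.04]
(645, -275, 40) 180 [-0.53  0.69  1.34 -0.    1.12 -2.1 ]
(645, -275, 40) 90 [-0.53  0.69  1.34 -0.    1.12 -0.53]
(645, -275, 40) -90 [-0.53  0.69  1.34 -0.    1.12  2.62]
(645, 262, 40) 0 [ 0.26  0.68  1.35 -0.    1.11  1.83]
(645, 262, 40) 180 [ 0.26  0.68  1.35 -0.    1.11 -1.31]
(645, 262, 40) 90 [ 0.26  0.68  1.35 -0.    1.11  0.26]
(645, 262, 40) -90 None
(440, 326, 40) 0 [ 0.48  0.43  1.76 -0.    0.95  2.05]
(440, 326, 40) 180 [ 0.48  0.43  1.76 -0.    0.95 -1.09]
(440, 326, 40) 90 [ 0.48  0.43  1.76 -0.    0.95  0.48]
(440, 326, 40) -90 [ 0.48  0.43  1.76 -0.    0.95 -2.66]
[[ 0.94  0.35 -0.  ]
 [ 0.35 -0.94  0.  ]
 [ 0.   -0.   -1.  ]]
```

View pics/crop2.png

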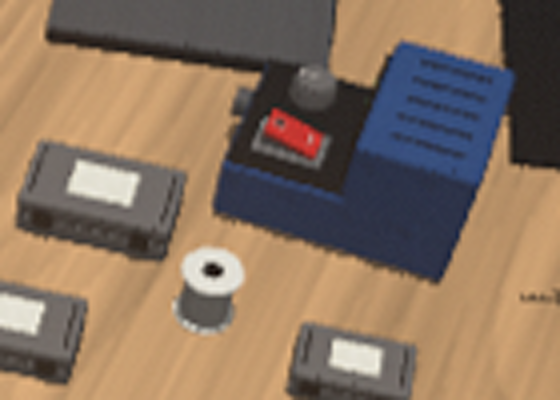

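The scene crop shows the blue station's rocker at about crop (295,135), with its near end raised. I cross both views to fix the paddle, then press.

```bash
python3 - <<'E'
from h import *
c1,a=ray('top',[186.97,190.49]);c2,b=ray('scene',[422.95,162.9]);a=a[0];b=b[0]
s=np.linalg.lstsq(np.c_[a,-b],c2-c1,rcond=None)[0]; print('cross',c1+a*s[0],c2+b*s[1])
for z in(56,60,64): print(z,plane('top',[[186.97,190.49],[187,197.5],[187,183.5]],z).round(1).tolist(), plane('scene',[422.95,162.9],z).round(1))
for cam,box in (('top',(175,175,205,205)),('scene',(405,145,440,180))):
    W=cloud(cam,np.load(f'pics/{cam}0_d.npy')); im=np.load(f'pics/{cam}0.npy').astype(int)
    m=(im[...,0]>110)&(im[...,1]<80)&(im[...,2]<80); k=np.zeros_like(m);k[box[1]:box[3],box[0]:box[2]]=1;m&=k
    P=W[m];P=P[(P[:,2]<90)&(P[:,2]>40)]; A=np.c_[P[:,0]-P[:,0].mean(),np.ones(len(P))]
    print(cam,P.mean(0).round(1),P.min(0).round(1),P.max(0).round(1),'z slope vs x',np.linalg.lstsq(A,P[:,2],rcond=None)[0])
    Q=W[(W[...,2]>65)&(W[...,2]<98)&(abs(W[...,1]-425)<45)&(abs(W[...,0]-585)<15)]; print('front face x',np.median(Q[:,0]),len(Q))
E
```

```text
cross [549.4791711  404.3387635   67.49326491] [548.70987053 404.06558723  67.31938881]
56 [[551.1, 407.0, 56.0], [531.6, 407.0, 56.0], [570.5, 407.0, 56.0]] [[546.9 416.4  56. ]]
60 [[550.5, 406.1, 60.0], [531.1, 406.0, 60.0], [569.9, 406.0, 60.0]] [[547.5 412.   60. ]]
64 [[550.0, 405.2, 64.0], [530.6, 405.1, 64.0], [569.3, 405.1, 64.0]] [[548.2 407.7  64. ]]
top [549.7 404.5  66.9] [530.8 390.7  53.6] [569.5 418.5  78.9] z slope vs x [-0.30581328 66.88329045]
front face x 591.0931241413984 103
scene [549.2 401.   70.2] [529.6 388.2  60.8] [568.4 416.9  78.6] z slope vs x [-0.31074639 70.15599065]
front face x 591.556201835289 12
```

```bash
python3 - <<'E'
from h import *
R=Rz(90+2.7); t=np.radians(2.7)
P=np.array([535.5,404,0])-50*np.array([np.cos(t),np.sin(t),0])
ctrl.move_ptp([420,200,280],R)
ctrl.move_ptp(P+[0,0,130],R)
hit=ctrl.move_l(P+[0,0,70],vel=25,threshold=8)
s=sensors.read_state(); print(hit,s['eef_pos'].round(1),s['force'].round(1),s['grip_width'])
if hit: print(ctrl.move_l(s['eef_pos']-[0,0,4],vel=15,threshold=12)); s=sensors.read_state(); print(s['eef_pos'].round(1),s['force'].round(1))
ctrl.move_l(P+[0,0,150]); ctrl.move_ptp([400,100,300],R)
ims=[]
for n,b in(("scene",(390,130,460,200)),("top",(160,165,220,225))):
    im,d=optics.grab_frame(n); ims.append(cv2.resize(im[b[1]:b[3],b[0]:b[2]],(380,380),interpolation=2))
    W=cloud(n,d); i=im.astype(int); m=(i[...,0]>110)&(i[...,1]<80)&(i[...,2]<80);k=np.zeros_like(m);k[b[1]:b[3],b[0]:b[2]]=1;Q=W[m&k];Q=Q[(Q[:,2]<90)&(Q[:,2]>40)]
    print(n,Q.mean(0).round(1),np.polyfit(Q[:,0],Q[:,2],1)[0])
cv2.imwrite('pics/rock1.png',np.hstack(ims)[...,::-1]); print(sensors.read_state()['t'])
E
```

```text
True [485.3 401.8  75. ] [-2.2 -0.6  6. ] 85.35663008103887
True
[485.3 401.9  75. ] [-2.  -1.6  6.7]
scene [550.1 400.9  70.5] 0.21532380294521322
top [549.5 404.3  66.5] 0.23489728832132564
8.0833
```

View pics/rock1.png

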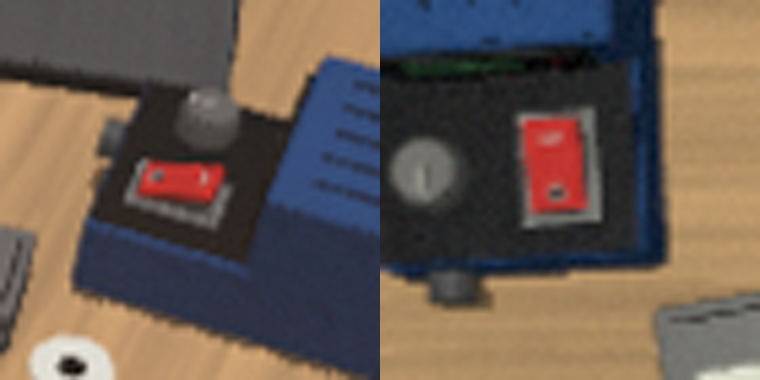

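The view shows the rocker tipped, with its near end down. Its measured swing is about 0.52 of 0.56 rad, so I press once more a little further in. Then I push the plate, measuring it freshly first.

```bash
python3 - <<'E'
from h import *
R=Rz(90+2.7); t=np.radians(2.7)
P=np.array([538,404,0])-50*np.array([np.cos(t),np.sin(t),0])
ctrl.move_ptp(P+[0,0,100],R)
hit=ctrl.move_l(P+[0,0,65],vel=20,threshold=20)
s=sensors.read_state(); print(hit,s['eef_pos'].round(1),s['force'].round(1))
ctrl.move_l(P+[0,0,150]); ctrl.move_ptp([400,100,300],R)
for n,b in(("scene",(390,130,460,200)),("top",(160,165,220,225))):
    im,d=optics.grab_frame(n); W=cloud(n,d); i=im.astype(int); m=(i[...,0]>110)&(i[...,1]<80)&(i[...,2]<80);k=np.zeros_like(m);k[b[1]:b[3],b[0]:b[2]]=1;Q=W[m&k];Q=Q[(Q[:,2]<90)&(Q[:,2]>40)]
    print(n,Q.mean(0).round(1),np.polyfit(Q[:,0],Q[:,2],1)[0])
H=W[...,2]; cv2.imwrite('pics/t2.png',im[...,::-1])
m=(H>36)&(H<50)&(im.min(2)>110)&(np.ptp(im.astype(int),axis=2)<40)&(W[...,1]<-40)&(W[...,1]>-300)&(W[...,0]<560)&(W[...,0]>330)
print('disc',np.round(rect_on('top',m,44)[:4],1)); m=(H>12)&(H<60)&(W[...,1]<-60)&(W[...,1]>-300)&(W[...,0]<510)&(W[...,0]>330); print('drum',np.round(rect_on('top',m,30)[:4],1)); print(sensors.read_state()['t'])
E
```

```text
True [488.  401.7  75.7] [-1.6 -1.8  5.9]
scene [550.  401.2  70.3] 0.2475438185830934
top [549.4 404.   66.6] 0.27690293308147423
disc [ 440.3 -132.    84.2   81.8]
drum [ 439.4 -128.4  102.7  102.2]
12.7667
```

The slope is now +0.26, about 0.56 rad of total swing, so the rocker is fully off. The plate is at about (439,-130.5). I push it with the open jaws straddling the drum, stopping a little short.

```bash
cat >> h.py <<'E'
def plate(tag=None):
    im,d=optics.grab_frame('top');W=cloud('top',d);H=W[...,2]
    reg=(W[...,0]>330)&(W[...,0]<510)&(W[...,1]<-60)&(W[...,1]>-450)
    m=(H>36)&(H<50)&reg; a=rect_on('top',m,44)[:4]
    m=(H>12)&(H<50)&reg; b=rect_on('top',m,30)[:4]
    if tag: cv2.imwrite(tag,im[...,::-1])
    return np.round(a,1),np.round(b,1)
def push(c,goal,short=0,z=24,clear=25,w=70):
    c=np.array(c);g=np.array(goal);u=(g-c)/np.linalg.norm(g-c); ang=np.degrees(np.arctan2(u[1],u[0]))
    back=np.sqrt(52**2-(w/2)**2)+11; R=Rz(ang+180 if ang<0 else ang)
    s=c-u*(back+clear); e=g-u*(back+short)
    ctrl.gripper_to(w); ctrl.move_ptp([*s,130],R)
    if ctrl.move_l([*s,z],vel=80,threshold=10): print('touched going down',sensors.read_state()['eef_pos'])
    z=sensors.read_state()['eef_pos'][2]
    ctrl.move_l([*(c-u*(back+2)),z],vel=50); ctrl.move_l([*e,z],vel=55)
    st=sensors.read_state(); print('push end',st['eef_pos'].round(1),st['force'].round(1),st['grip_width'])
    ctrl.hold(.2); ctrl.move_l([*(e-u*25),z],vel=80); ctrl.move_l([*(e-u*25),200])
E
python3 - <<'E'
from h import *
push((439,-130.5),(421.3,-350.1),short=3)
ctrl.move_ptp([400,50,300],Rz(90))
print(plate('pics/p1.png'),sensors.read_state()['t'])
E
```

```text
push end [ 424.5 -296.9   24.3] [0.7 5.7 2.7] 69.82635072376691
(array([ 418.9, -344.1,   82.3,   81.3]), array([ 418.4, -341.7,  104.7,  103.4])) 23.5333
```

View pics/p1.png

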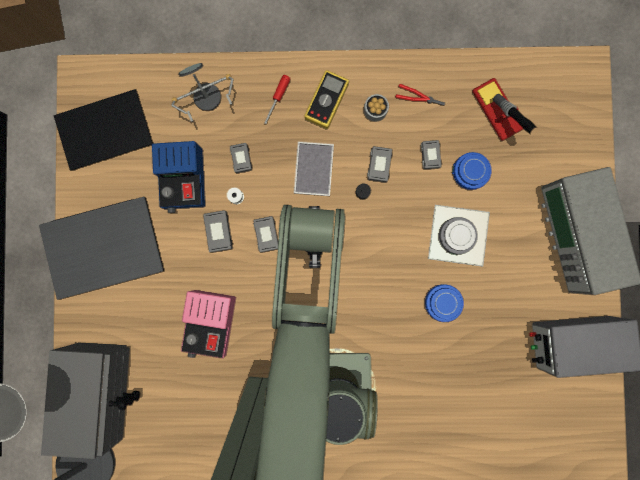

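The plate stands on the tile at px (458,236), slightly short of the middle. I measure it in both views and nudge it.

```bash
cat >> h.py <<'E'
def compare(cam):  # disc centre and tile centre in one camera
    im,d=optics.grab_frame(cam);W=cloud(cam,d);H=W[...,2]
    reg=(W[...,0]>320)&(W[...,0]<530)&(W[...,1]<-240)&(W[...,1]>-460)
    m=reg&(H>36)&(H<50); D=cv2.minEnclosingCircle(rect_on(cam,m,44)[5])
    a=rect_on(cam,m,44)
    hs=cv2.cvtColor(im,cv2.COLOR_RGB2HSV); t=reg&(((hs[...,1]<45)&(hs[...,2]>100))|(H>12)); b=rect_on(cam,t,0)
    print(cam,'disc',np.round(a[:4],1),np.round(D[0],1),'tile',np.round(b[:5],1))
E
python3 - <<'E'
from h import *
compare('top');compare('scene')
E
```

```text
top disc [ 419.4 -343.9   82.3   81.4] [ 419.1 -342.2] tile [ 421.3 -349.4  155.9  155.5   81.6]
scene disc [ 418.5 -344.8   83.5   82.6] [ 418.2 -346.2] tile [ 420.3 -351.   156.3  155.8   -8.4]
```

```bash
python3 - <<'E'
from h import *
push((418.9,-344.5),(420.8,-350.2),short=-2)
ctrl.move_ptp([400,50,300],Rz(90))
compare('top');compare('scene');print(sensors.read_state()['t'])
E
```

```text
push end [ 405.7 -305.2   24.2] [-0.5  1.8 -1.2] 69.85613957785846
top disc [ 420.1 -351.    82.3   81.2] [ 420.3 -348.7] tile [ 421.2 -349.4  156.   155.5   81.5]
scene disc [ 418.7 -351.5   82.7   82. ] [ 419.6 -351.2] tile [ 420.3 -351.   156.3  155.8   -8.4]
31.0083
```

The plate is now within about 1.5 mm of the tile's middle in both views. On to the cases, starting with the two large ones.

```bash
cat >> h.py <<'E'
TRAY=(615.9,58.2,-5.1)
def off(w): return 25-12*w/85
def pick(x,y,a,h,w,clear):
    R=Rz(180+a); z=clear+off(w)
    ctrl.gripper_to(min(85,w+16)); ctrl.move_ptp([x,y,z+70],R)
    if ctrl.move_l([x,y,z],vel=90,threshold=12): print('touched on approach',sensors.read_state()['eef_pos'].round(1))
    ctrl.gripper_to(w-6,60); g=sensors.read_state(); print('grip',g['grip_width'].round(1),g['eef_pos'].round(1))
    ctrl.move_l([x,y,z+25],vel=80)
def place(base,h,w,clear,dx=0,dy=0):
    x,y,a=TRAY; x+=dx;y+=dy; R=Rz(180+a); p=sensors.read_state()['eef_pos']
    zt=base+clear+off(w); zc=max(zt+35,clear+off(w)+70)
    ctrl.move_l([p[0],p[1],zc],vel=200); print('held',sensors.read_state()['grip_width'].round(1)); ctrl.move_ptp([x,y,zc],R); ctrl.move_l([x,y,zt+8],vel=120)
    hit=ctrl.move_l([x,y,zt-4],vel=20,threshold=5); s=sensors.read_state()
    print('set',hit,'dz %.1f'%(s['eef_pos'][2]-zt),'w',s['grip_width'].round(1))
    ctrl.gripper_to(min(85,w+14)); ctrl.move_l([x,y,zc+10],vel=120)
def look(top,cams=('top','scene')):
    for cam in cams:
        im,d=optics.grab_frame(cam);W=cloud(cam,d)
        m=(abs(W[...,2]-top)<8)&(np.hypot(W[...,0]-TRAY[0],W[...,1]-TRAY[1])<75)
        if m.sum()<100: print(cam,'hidden',m.sum()); continue
        print(cam,'top',np.round(rect_on(cam,m,top)[:5],1),'z %.1f'%np.median(W[m][:,2]),'t',sensors.read_state()['t'])
E
python3 - <<'E'
from h import *
pick(444.1,63.2,-3.4,34,64,10); place(3,34,64,10)
ctrl.move_ptp([440,326,130],Rz(188.7)); look(37)
E
```

```text
Traceback (most recent call last):
  File "h.py", line 57, in pick
    ctrl.gripper_to(w-6,60); g=sensors.read_state(); print('grip',g['grip_width'].round(1),g['eef_pos'].round(1))
                                                                  ^^^^^^^^^^^^^^^^^^^^^
AttributeError: 'float' object has no attribute 'round'
```

```bash
sed -i "s/\(g\|s\|sensors.read_state()\)\['grip_width'\].round(1)/round(\1['grip_width'],1)/g" h.py; python3 - <<'E'
from h import *
s=sensors.read_state(); print(s['grip_width'],s['eef_pos'])
ctrl.move_l([444.1,63.2,s['eef_pos'][2]+25],vel=80); place(3,34,64,10)
ctrl.move_ptp([440,326,130],Rz(188.7)); look(37)
E
```

```text
62.8596389567645 [445.14529043  63.11136161  26.97645287]
held 62.9
set True dz 1.1 w 62.8
top top [615.2  58.  110.3  65.8  -5.3] z 35.9 t 38.85
scene top [615.2  55.2 110.3  71.5  -4.8] z 39.2 t 38.9
```

The first case is centred in the tray, so I carry on with the second large and the first medium.

```bash
python3 - <<'E'
from h import *
pick(440,326.2,8.7,34,64,10); place(37,34,64,10)
ctrl.move_ptp([430.1,191.4,130],Rz(190.8)); look(71)
pick(430.1,191.4,10.8,30,56,8); place(71,30,56,8)
ctrl.move_ptp([622.7,-129.7,150],Rz(180-9.1)); look(101)
E
```

```text
grip 63.0 [441.1 326.8  27.2]
held 63.1
set True dz 1.2 w 62.8
top top [615.   57.9 110.3  65.8  -5. ] z 70.0 t 45.2833
scene top [615.   55.1 110.5  71.8  -5.1] z 73.1 t 45.3333
grip 55.3 [431.2 191.7  26.1]
held 55.1
set True dz 1.1 w 55.1
top top [615.   59.   94.3  59.2  -5.3] z 99.8 t 51.45
scene top [651.2  52.1  63.1  21.8  87.3] z 103.2 t 51.5
```

```bash
python3 - <<'E'
from h import *
pick(622.7,-129.2,-9.1,30,56,8); place(101,30,56,8)
ctrl.move_ptp([647.4,262.3,190],Rz(180+9.9)); look(131)
pick(647.4,262.3,9.9,26,48,7); place(131,26,48,7)
ctrl.move_ptp([648.5,-275,190],Rz(180+1.5)); look(157,('top',)); print(compare('top'))
im,d=optics.grab_frame('top');W=cloud('top',d);m=(W[...,2]>18)&(W[...,2]<40)&(abs(W[...,0]-648)<60)&(abs(W[...,1]+275)<45);
if m.sum()>200: print('small b',np.round(rect_on('top',m,26)[:5],1))
cv2.imwrite('pics/m5.png',im[...,::-1])
E
```

```text
grip 55.1 [ 623.8 -129.6   26.4]
held 55.0
set True dz 1.3 w 55.1
top top [616.2  58.1  94.6  57.2  -5.5] z 130.1 t 57.75
scene top [616.1  54.6  94.4  64.3  -5.2] z 133.1 t 57.8
grip 47.0 [648.5 262.6  26.7]
held 46.7
set True dz 1.4 w 46.9
top top [616.2  58.5  78.2  50.1  -3.7] z 155.7 t 64.8333
top disc [ 419.9 -350.2   83.2   81.8] [ 420.6 -350.9] tile [ 420.7 -352.7  155.5  149.2   -8.5]
None
```

View pics/m5.png

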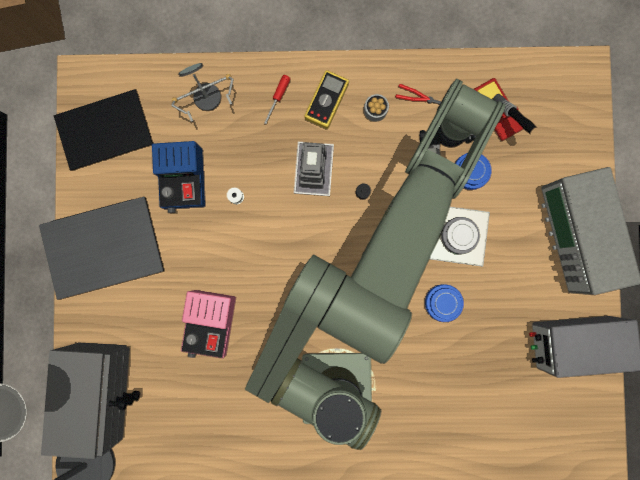

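The five-case stack at px (313,163) is neat, and the plate is still on the tile. Now the last case.

```bash
python3 - <<'E'
from h import *
pick(648.5,-275,1.5,26,48,7); place(157,26,48,7)
ctrl.move_ptp([380,250,330],Rz(180)); ctrl.hold(.5); look(183); compare('top');compare('scene')
for n in('scene','top'):
    im,d=optics.grab_frame(n);cv2.imwrite(f'pics/f_{n}.png',im[...,::-1]);W=cloud(n,d);H=W[...,2]
    i=im.astype(int);m=(i[...,0]>110)&(i[...,1]<80)&(i[...,2]<80)&(abs(W[...,0]-549)<25)&(abs(W[...,1]-404)<20)&(H>40)&(H<90); print('rocker slope',np.polyfit(W[m][:,0],H[m],1)[0],m.sum())
for nme,x,y,z in(('reel',538.6,277.8,42),('spool',549.2,-80.2,30)):
    m=(H>12)&(np.hypot(W[...,0]-x,W[...,1]-y)<38); print(nme,np.round(rect_on('top',m,z)[:4],1))
E
```

```text
grip 47.2 [ 649.6 -275.6   26.9]
held 47.1
set True dz 1.6 w 47.1
top top [615.6  59.   78.9  51.5  -3.6] z 181.8 t 72.95
scene top [615.8  54.8  78.   56.2  -3.3] z 185.0 t 73.0
top disc [ 420.1 -349.7   82.6   80. ] [ 417.9 -350.7] tile [ 421.3 -349.4  156.   155.4   81.5]
scene disc [ 418.7 -351.5   82.7   82. ] [ 419.6 -351.2] tile [ 420.3 -351.   156.3  155.8   -8.4]
rocker slope 0.22671395123398233 88
rocker slope 0.2394876673291846 110
reel [538.6 279.2  39.3  39. ]
spool [549.2 -80.2  39.4  39.1]
```

View pics/f_scene.png

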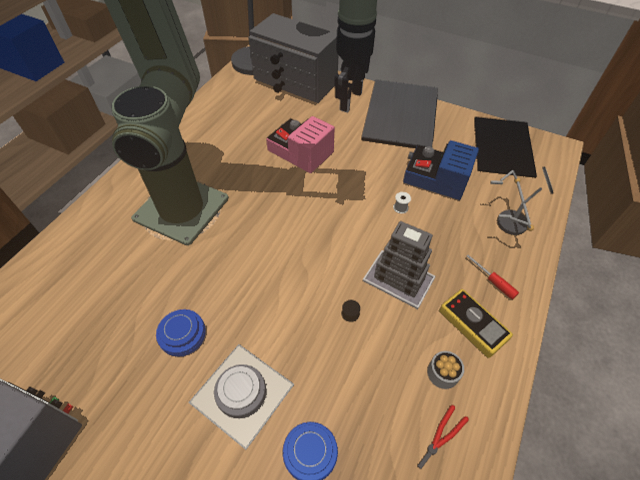

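The column stands in the tray at px (405,262) and the plate sits in the middle of the tile at (241,388). The reel and spool stand as they were. The single-frame rocker slopes are noisy, so I average several frames before handing in.

```bash
python3 - <<'E'
from h import *
for n in('scene','top'):
    S=[]
    for k in range(15):
        im,d=optics.grab_frame(n);W=cloud(n,d);H=W[...,2]
        i=im.astype(int);m=(i[...,0]>110)&(i[...,1]<80)&(i[...,2]<80)&(abs(W[...,0]-549)<25)&(abs(W[...,1]-404)<20)&(H>40)&(H<90); S.append(np.polyfit(W[m][:,0],H[m],1)[0])
    print(n,np.mean(S),np.std(S))
E
```

```text
scene 0.23228457102939767 0.010507295213841718
top 0.251760677646062 0.033166745319365976
```

```bash
python3 -c "
from plant import ctrl,sensors
ctrl.finish_job(); print(sensors.read_state()['t'])"
```

```text
the job is handed in; nothing more can be done
the job is handed in; nothing more can be done
```

The job is done and handed in, after about 75 s of the 210 s allowed.

- **Rocker:** I pressed the blue station's rocker twice, and both presses ended on a hard stop. Its measured slope went from about -0.31 to between +0.23 and +0.25. That is a swing of about 0.53–0.54 rad against the nominal 0.56, so it falls slightly short on paper. I took it as fully off because the small gap is probably measurement error.
- **Hot plate:** I pushed it by its drum with the open jaws in two pushes. The last check in both views put it within about 2 mm of the tile's middle. I saw no sign of it being knocked aside.
- **Cases:** All six were there. They stand large, large, medium, medium, small, small in the middle of the tray with lids up.
    - **Position:** After each placement, the top view put the case within about 1 mm of the tray centre.
    - **Height:** The column top reads 182–185 mm against the 183 mm expected.
    - **Angle:** The large and medium cases read within 0.5° of the tray's direction. The two small ones read about 1.5° off, though they were set down at the same gripper angle.
    - **Disagreement:** The scene camera read the column about 3–4 mm further to the robot's right than the top camera. I put that down to the case sides being visible in that view.
- **Reel and spool:** Both are where they were, to within 1.5 mm.

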